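# Brush size up four clicks on the sculpting console

## Task

On the sculpting console, press the green key fully down with a fingertip to select brush size, let it come back up, then turn the dial exactly four clicks clockwise from where it stands (towards the bigger dots) by pushing its ridge gently with a fingertip, and leave it resting in that click-stop. Do not pinch or grip the dial, do not press the blue or orange key, and do not move the things standing around the console.

Things in the scene. Friction and masses are not known exactly. Their poses are not given: they have to be found in the camera images.
- console: Desktop console for 3D sculpting, silver top, black base, 130 (x) x 290 (y) x 34 mm high, fixed to the desk. Origin: centre of its underside; x points away from its user (who sits on the robot's side), y to the user's left. Dial on the right; three coloured keys in a row on the left, nearer the user; flat blue display strip behind the keys. 13 dots round the dial, growing clockwise, mark its stops
- dial_centre (a point): On the dial's upright axis, level with the top of its ridge, 65 mm above the desk. The dial is a dark disc 80 mm across, its flat face 47 mm above the desk. A straight ridge 74 mm long, 11 mm wide and 18 mm high stands on the face across the full diameter. Pushing a flank of the ridge sideways near either end turns the dial
- dial_index (a point): The index end of the ridge: 34 mm from the dial's axis, on top of the ridge (65 mm above the desk), on a white dot at the outer end of the orange index line; the line runs along the grey ridge from the axis to this end only
- dial (a joint): Dial angle (rad), growing clockwise from above, 0 to 4.189 between end stops. Clicks into a stop every 20 degrees (0.349 rad); starts settled in one of stops 1 to 6 (0.349 to 2.094). A click takes 0.1 N m (3.5 N at 28 mm from the axis): resistance is greatest at first, fades, and about 10 degrees on the dial snaps ahead of the finger into the next stop and stays there when let go
- key_green_top (a point): Centre of the green key's top, 42 mm above the desk. Keys are 25 mm square and stand 8 mm proud of the console, in three places 50 mm apart: in the console's frame at x -28 mm, y 5, 55 and 105 mm (the dial's axis: x 0, y -85 mm). Which colour is in which place changes
- key_green (a joint): Travel of the green key (m), 0 up, 0.004 fully down; springs back by itself; 1.5 N to start it, 3.5 N fully down
- key_blue (a joint): Travel of the blue key, same make; to be left alone
- key_orange (a joint): Travel of the orange key, same make; to be left alone
- mouse: Loose dark grey computer mouse, 108 (x) x 62 x 37 mm, to the right of the console. Origin: centre of its underside
- mug: Loose blue ceramic mug, 80 mm in diameter, 92 mm high, handle towards its +y out to 77 mm from the axis, to the left of the console. Origin: centre of its underside
- printed_ring: Loose white 3D-printed spiky ring, about 110 mm across its spikes and 34 mm high, beyond the console. Origin: centre of its underside
- wrist_rest: Loose dark blue padded wrist rest, about 95 (x) x 190 (y) x 35 mm high, on the user's side of the console. Origin: centre of its underside

How it is judged:
On the way, in this order (a step that is already met when the one before it is completed fails the run):
1. the green key is pressed down (over 3 of its 4 mm) while the dial still stands in its first click-stop (value of joint key_green above 0.003 m and distance of dial_index from where it was at the start of the episode below 0.005 m), for 0.05 s.
2. the green key is back up, the dial not yet turned (value of joint key_green below 0.001 m and distance of dial_index from where it was at the start of the episode below 0.005 m), for 0.05 s.
3. the dial stands four clicks clockwise of its start (distance of dial_index from where it was at the start of the episode between 0.04 and 0.0472 m and value of joint dial above 1.4 rad and value of joint key_green below 0.001 m), for 0.2 s.
At the end, for the whole second after the job is handed in: The dial rests, released, in the fourth click-stop clockwise of the one it started in (72 to 88 degrees turned); all three keys are up; mouse, mug, printed ring and wrist rest are within 20 mm of where they stood (all of step 3 and velocity of joint dial between -0.05 and 0.05 rad/s and value of joint each of key_blue, key_orange below 0.001 m and distance of each of mouse, mug, printed_ring, wrist_rest from where it was at the start of the episode below 0.02 m); the robot touches nothing.
It fails at once if the fingers press on the dial with more than 18 N (pinched or forced) (contact force between the fingers and dial above 18 N).
It fails at once if the blue or the orange key is pressed (over 2 mm) (value of joint any of key_blue, key_orange above 0.002 m).
It fails at once if the mouse, mug, printed ring or wrist rest is moved over 20 mm or lifted (distance of any of mouse, mug, printed_ring, wrist_rest from where it was at the start of the episode above 0.02 m).
It also fails if it takes over 48 s, if anything falls off the work surface, if the arm or the gripper's body presses on something with over 40 N, if the wrist force passes 120 N, or if a joint passes its speed limit or range.

## Robot

A 6-joint arm with a two-finger parallel gripper is mounted at the origin on the work surface. World frame = base frame: x ahead of the robot, y to its left, z up, the work surface at z = 0. Lengths are in m, angles in rad, forces in N, time in s.
With the tool pointing down it reaches from about 0.325 to 1 m from the base axis. Payload 5.1 kg.
Tool frame: the origin (TCP) lies on the centre line of the jaws, within the pads' length; the fingertips stand 11 mm ahead of it and the grasp point (between the pads) lies 8 mm behind it; z points along the fingers, x is the direction in which the jaws open and shut, and the axes are right-handed (so a half turn about z gives the same grasp; the last joint's range is limited). The gripper opens to 85 mm and grips with 20 to 120 N. Pads are 22 mm wide; open, the fingers measure 114 mm over their backs; the gripper's body (76 mm by 85 mm) begins 54 mm behind the grasp point. The pads swing forward as they close: fully open they stand 13 mm farther back than shut.
Start: joints at [1.209, 0.124, 1.65, -0, 1.367, -0.083], TCP at [0.179, 0.625, 0.242] pointing down, gripper open.
Joint ranges: [-2.61, 2.61], [-1.02, 2.33], [0.03, 2.71], [-1.35, 4.49], [0.32, 2.68], [-2.91, 2.91]. Speed limits (rad/s): [2.57, 2.57, 3.14, 3.14, 3.14, 3.14].

## Interface

Orientations are given as a unit quaternion [x, y, z, w].
In Python, from bench import monitor, snapshot, get_calibration, job, boxes_of, pinpoint gives the robot as it stands.
- The arm moves only by the tool apply_moves, never from a script. Its argument "moves" is a list of rows, each a list of 2 entries, a list of its own where there are three numbers: the shift along the world's x, y, z in cm, then the turn about the world's z in rad. A call has 1 to 20 rows; each row is the pose to reach, as a shift and turn from the pose measured when the call began; what a row does not reach only later rows make up. A row lasts 1/10 s, in which the tool goes at most 50 mm and 8.59 degrees, less where a joint would pass 70% of its speed; a pose out of reach is approached as far as the arm can. A call with a gripper value outside its range is refused whole. "gripper" is the opening, from 0 (shut) to 1 (fully open), set as the call begins (left out, the last holds). The fingers move at their own pace and stop on an object; "grip_force" is the grip in N (left out, the last holds). Time passes only in rows, so rows that repeat a pose let the fingers close. It gives the time, the measured TCP pose, the force and the opening at its end, in the units of the state.
- monitor.state(): the state, without advancing time (a new reading comes with each control period).
- snapshot(name): name is "scene" or "top" or "wrist"; returns the picture (400x640x3 uint8, red, green, blue); there is no depth.
- get_calibration(name): a dict with "fx", "fy", "cx", "cy" (pixels), "pose" (4x4, takes a point from camera to world coordinates); the wrist camera has in their place "hand_eye" (4x4, takes a point from camera to tool coordinates, whose origin is the TCP and whose axes are the tool frame's). Camera axes: x right, y up, looking along -z (the intrinsics and any distortion apply to the point x, -y, -z); pixel columns grow to the right and rows downward; lengths in m; the calibration is good to about 2 mm. The wrist camera is an equidistant fisheye: a pixel r from the principal point sees the ray r / f radians off the axis. A picture is of the moment at which its call begins: read the wrist's pose just before it. get_calibration takes no time and is no camera call.
- job.hand_in(): hands the job in, once; it reports no verdict.
Trained networks look in the newest picture that a camera, given by its name, has taken for a name from the list of things; names that differ only in an ending like _2 or _b are one class to them, and where a whole thing is asked for, a point or a joint stands for the part that bears it (a point fixed in the world has none). Each returns a list of dicts, best first, with "p" (0 to 1); they miss things now and then, are a little off and sometimes report something else, mostly with a low value. They report only what shows in the picture. A call takes as long as a camera call.
- boxes_of(thing, camera): "location" ([x, y, z] in m, in world coordinates, good to about 4 mm: the middle of the surface that is visible of it).
- pinpoint(thing, camera): "location" ([x, y, z] in m, in world coordinates, good to about 4 mm: a listed point, or the origin of a listed thing).
The state is a dict: "clock": time; "joint_positions": joint angles; "joint_vel": joint speeds; "joint_efforts": joint torques, N m; "tcp_pos": TCP position; "eef_rot": TCP orientation; "wrist_force": force on the tool from outside, world axes, zero at the start; "torque": the same for the moment, N m; "grip_width": finger opening in m.
Only numpy, scipy, OpenCV 4.12 (cv2) and the standard library are available. Lean on these libraries where they do the work, as an engineer would, in place of code of your own. Each camera call takes 0.05 s, during which the arm holds its last target.

## Working session

There is one attempt and no reset: what is moved stays moved. The work goes in short steps, Python scripts to look and compute and a tool call to move; the robot and the scene stay as the last step left them, time stands still between calls to the robot, and variables do not carry over. Pictures are saved under pics/ and viewed, and the job is handed in when it is done.

Besides the shell and the picture viewer there is one more tool, called after "Emit:" as name(argument=value, ...) on one line, values as JSON. apply_moves: Moves the arm, as the interface text tells. Its arguments: {"type":"object","properties":{"moves":{"type":"array","items":{"type":"array"}},"gripper":{"type":"number"},"grip_force":{"type":"number"}},"required":["moves"]}

```bash
mkdir -p pics; ls; python3 - <<'E'
from bench import monitor, snapshot, get_calibration, job, boxes_of, pinpoint
import cv2, numpy as np
s=monitor.state(); print({k:np.round(v,3).tolist() for k,v in s.items()})
for c in("scene","top"):
    im=snapshot(c); cv2.imwrite(f"pics/{c}0.png",im[:,:,::-1]); 
    k=get_calibration(c); print(c,k["fx"],k["cx"],k["cy"],np.round(k["pose"],3).tolist())
    for t in("dial_centre","dial_index","key_green_top","console"):
        print(t,[(np.round(d["location"],4).tolist(),round(d["p"],2)) for d in pinpoint(t,c)[:2]])
print(monitor.state()["clock"])
E
```

```text
pics
{'clock': 0.0, 'joint_positions': [1.209, 0.125, 1.652, -0.0, 1.367, -0.083], 'joint_vel': [0.002, -0.0, -0.002, -0.0, -0.001, 0.0], 'joint_efforts': [-0.002, -42.362, -36.545, -0.0, 0.007, 0.0], 'tcp_pos': [0.179, 0.624, 0.241], 'eef_rot': [0.798, 0.602, -0.001, 0.001], 'wrist_force': [-1.171, 0.562, 0.063], 'torque': [-0.062, -0.001, -0.024], 'grip_width': 0.085}
scene 388.6990195176143 315.87032787409055 205.3256038344887 [[0.795, -0.438, 0.42, 0.844], [0.607, 0.566, -0.558, -0.394], [0.007, 0.698, 0.716, 0.578], [0.0, 0.0, 0.0, 1.0]]
dial_centre [([0.5392, -0.1332, 0.0641], 0.64)]
dial_index [([0.5671, -0.1095, 0.0625], 0.65)]
key_green_top [([0.4649, 0.0455, 0.0426], 0.61)]
console [([0.5234, -0.0486, -0.0019], 0.82)]
top 405.80681470733936 317.0179541628594 206.25140836390037 [[0.026, 0.994, -0.104, 0.465], [-1.0, 0.026, -0.001, 0.016], [0.001, 0.104, 0.995, 1.011], [0.0, 0.0, 0.0, 1.0]]
dial_centre [([0.5448, -0.133, 0.0623], 0.58)]
dial_index [([0.6645, 0.0121, -0.0009], 0.24)]
key_green_top [([0.4678, 0.0465, 0.042], 0.46)]
console [([0.5193, -0.0519, 0.0009], 0.68), ([0.5448, -0.1333, 0.065], 0.64)]
0.5
```

View pics/scene0.png

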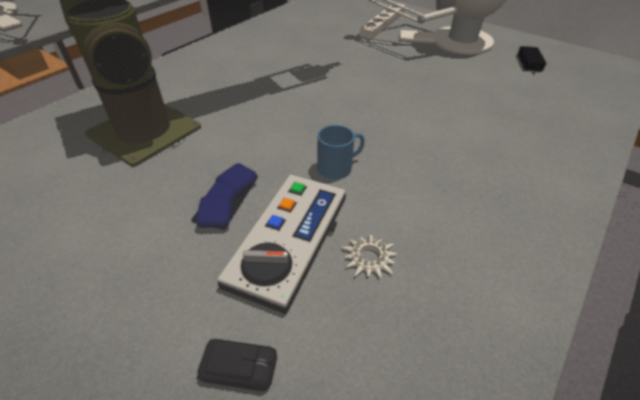

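View pics/top0.png

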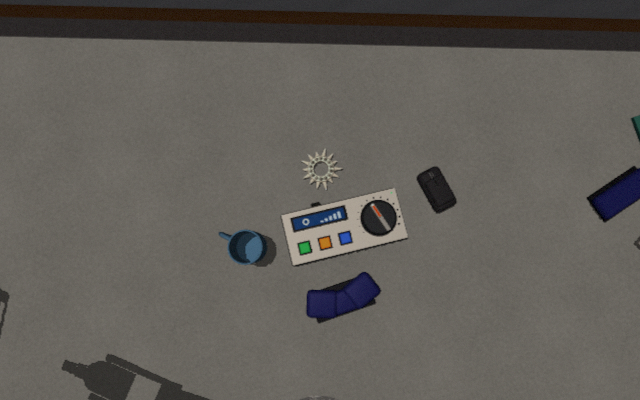

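The scene view shows the console with its three keys at (298,188) green, (287,204) orange and (275,222) blue, and the dial at (266,264). In the top view, green is at (304,248) and the dial at (379,217), with the index pointing up-left. I'll measure these with colour segmentation and zoomed crops.

```bash
cat > h.py <<'E'
import cv2, numpy as np
from bench import get_calibration
def unproj(c,u,v,z):
    k=get_calibration(c);P=np.array(k["pose"])
    d=P[:3,:3]@np.array([(u-k["cx"])/k["fx"],-(v-k["cy"])/k["fy"],-1]);o=P[:3,3]
    return o+d*(z-o[2])/d[2]
def proj(c,p):
    k=get_calibration(c);P=np.array(k["pose"]);q=P[:3,:3].T@(np.array(p)-P[:3,3])
    return np.array([k["cx"]+k["fx"]*q[0]/-q[2],k["cy"]-k["fy"]*q[1]/-q[2]])
E
python3 - <<'E'
from h import *
print(get_calibration("top").keys())
for c,roi in(("top",(270,180,420,275)),("scene",(210,165,350,310))):
    im=cv2.imread(f"pics/{c}0.png");x0,y0,x1,y1=roi;r=im[y0:y1,x0:x1]
    hsv=cv2.cvtColor(r,cv2.COLOR_BGR2HSV)
    for n,lo,hi,z in(("green",50,80,.042),("orange",8,18,.042),("red",0,8,.065),("blue",108,122,.042)):
        m=((hsv[...,0]>=lo)&(hsv[...,0]<=hi)&(hsv[...,1]>130)&(hsv[...,2]>80)).astype(np.uint8)
        nn,lab,st,ce=cv2.connectedComponentsWithStats(m)
        for i in range(1,nn):
            if st[i,4]>12:
                u,v=ce[i]+[x0,y0]; print(c,n,st[i,4],np.round([u,v],1),np.round(unproj(c,u,v,z),4))
    f=5
    cv2.imwrite(f"pics/{c}0z.png",cv2.resize(r,None,fx=800/ r.shape[1] if c=="top" else 4,fy=800/r.shape[1] if c=="top" else 4,interpolation=cv2.INTER_CUBIC))
E
```

```text
dict_keys(['fx', 'fy', 'cx', 'cy', 'pose'])
top green 109 [304.2 247.6] [0.4668 0.0451 0.042 ]
top orange 23 [376.3 210.3] [ 0.5601 -0.1251  0.042 ]
top orange 119 [324.6 242.4] [ 0.4804 -0.0031  0.042 ]
top red 29 [376.6 210.9] [ 0.5567 -0.1226  0.065 ]
top blue 280 [314.9 218.6] [0.5364 0.0216 0.042 ]
top blue 113 [344.9 237.5] [ 0.4932 -0.0512  0.042 ]
scene green 88 [297.3 187.4] [0.4697 0.041  0.042 ]
scene orange 133 [286.7 203.7] [ 0.4826 -0.0071  0.042 ]
scene red 59 [274.1 252.6] [ 0.5551 -0.1225  0.065 ]
scene blue 69 [325.2 196.1] [0.5291 0.0553 0.042 ]
scene blue 224 [314.3 217.7] [ 0.5472 -0.0037  0.042 ]
scene blue 123 [275.1 221.4] [ 0.4955 -0.0553  0.042 ]
```

View pics/top0z.png

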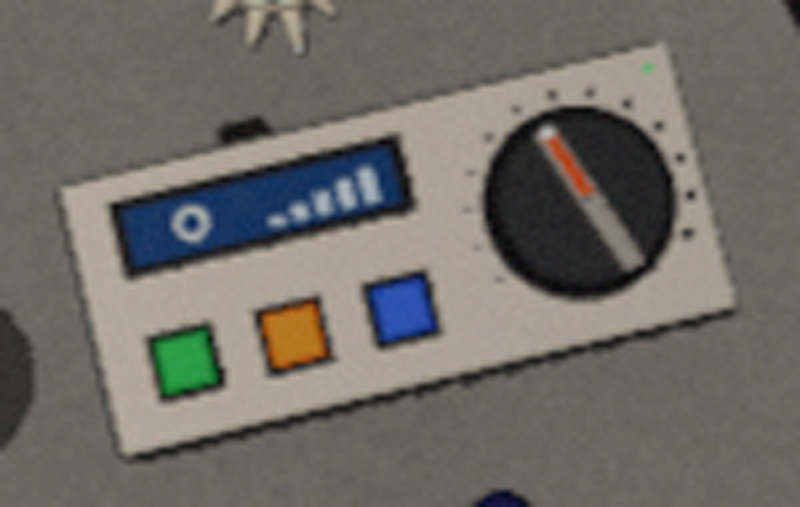

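View pics/scene0z.png

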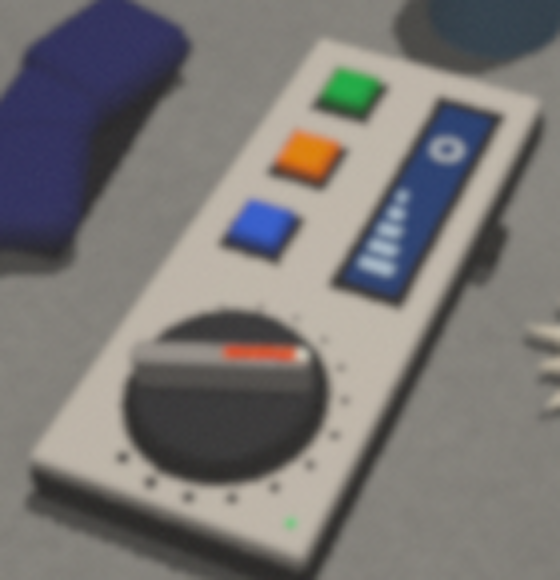

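The keys run green, orange, blue from left to right. The row direction gives a console yaw of about 15.3°, with green at about (0.468, 0.043) and the dial axis at about (0.545, -0.133). The index sits at about 34° world, so it should turn clockwise to about -45°. I'll close the fingers and go above the green key.

Emit:
apply_moves(gripper=0, grip_force=20, moves=[[[1.8,-3.6,0],-0.04],[[3.6,-7.2,0],-0.09],[[5.4,-10.8,0],-0.13],[[7.2,-14.4,0],-0.18],[[9,-18,0],-0.22],[[10.8,-21.7,0],-0.27],[[12.6,-25.3,0],-0.32],[[14.4,-28.9,0],-0.36],[[16.2,-32.5,0],-0.41],[[18,-36.1,0],-0.45],[[19.8,-39.7,-1],-0.5],[[21.6,-43.4,-3],-0.55],[[23.4,-47,-5],-0.59],[[25.2,-50.6,-7],-0.63],[[27,-54.3,-8],-0.67],[[28.9,-58.1,-9],-0.68],[[28.9,-58.1,-9],-0.68],[[28.9,-58.1,-9],-0.68],[[28.9,-58.1,-9],-0.68]])

```text
clock: 2.4
tcp_pos: [0.4678, 0.0444, 0.1526]
eef_rot: [0.953, 0.302, 0.0, -0.0]
wrist_force: [0.6, -0.2, 0.4]
grip_width: 0.0
```

```bash
python3 - <<'E'
from bench import *
from bench import monitor, snapshot, get_calibration
import cv2, numpy as np
s=monitor.state(); print({k:np.round(v,4).tolist() for k,v in s.items()})
im=snapshot("wrist"); cv2.imwrite("pics/w1.png",im[:,:,::-1])
k=get_calibration("wrist"); print({a:(b if np.isscalar(b) else np.round(b,3).tolist()) for a,b in k.items()})
im=snapshot("scene"); cv2.imwrite("pics/s1.png",cv2.resize(im[150:320,200:400,::-1],None,fx=3.5,fy=3.5,interpolation=cv2.INTER_CUBIC))
E
```

```text
{'clock': 2.4, 'joint_positions': [-0.0198, -0.2125, 2.1302, 0.0003, 1.2236, -0.6325], 'joint_vel': [0.0169, -0.0099, 0.003, -0.0002, 0.0004, 0.0], 'joint_efforts': [-0.6637, -24.4439, -34.672, -0.0234, -0.0061, 0.0014], 'tcp_pos': [0.4678, 0.0444, 0.1526], 'eef_rot': [0.9534, 0.3016, 0.0002, -0.0001], 'wrist_force': [0.55, -0.2008, 0.3662], 'torque': [0.0392, -0.0506, 0.0433], 'grip_width': 0.0}
{'fx': 309.70691628693146, 'fy': 309.70691628693146, 'cx': 317.0344331458458, 'cy': 196.4385245055753, 'hand_eye': [[1.0, 0.0, 0.0, -0.0], [0.0, -0.958, -0.287, -0.073], [0.0, 0.287, -0.958, -0.131], [0.0, 0.0, 0.0, 1.0]]}
```

View pics/w1.png

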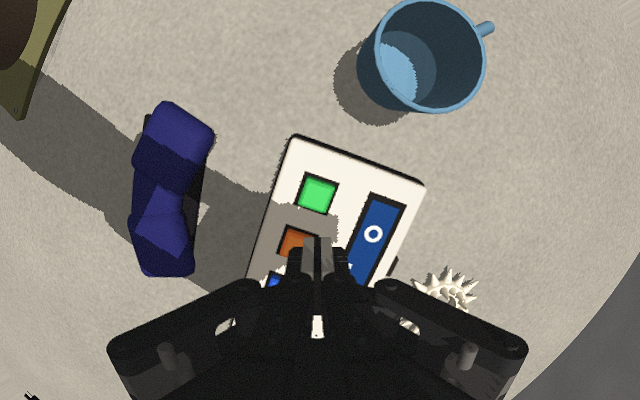

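View pics/s1.png

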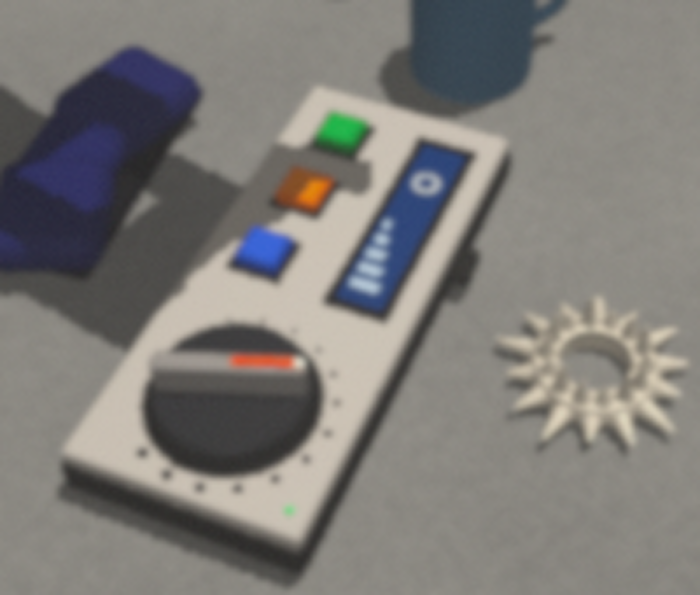

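The wrist view shows the green key at (318,193), and the closed fingertips at about (317,238). I'll compute the green key's position from it.

```bash
cat >> h.py <<'E'
from scipy.spatial.transform import Rotation as R
def wray(u,v,s):
    k=get_calibration("wrist");a=np.array([u-k["cx"],v-k["cy"]]);r=np.hypot(*a);th=r/k["fx"]
    d=np.array([a[0]/r*np.sin(th),-a[1]/r*np.sin(th),-np.cos(th)])
    H=np.array(k["hand_eye"]);Q=R.from_quat(s["eef_rot"]).as_matrix()
    return Q@H[:3,3]+np.array(s["tcp_pos"]), Q@(H[:3,:3]@d)
def wun(u,v,s,z):
    o,d=wray(u,v,s);return o+d*(z-o[2])/d[2]
def wproj(p,s):
    k=get_calibration("wrist");H=np.array(k["hand_eye"]);Q=R.from_quat(s["eef_rot"]).as_matrix()
    q=H[:3,:3].T@(Q.T@(np.array(p)-np.array(s["tcp_pos"]))-H[:3,3])
    rr=np.hypot(q[0],q[1]);th=np.arctan2(rr,-q[2])
    return np.array([k["cx"]+k["fx"]*th*q[0]/rr,k["cy"]-k["fx"]*th*q[1]/rr])
E
python3 - <<'E'
from h import *
from bench import monitor,pinpoint
s=monitor.state()
im=cv2.imread("pics/w1.png");hsv=cv2.cvtColor(im,cv2.COLOR_BGR2HSV)
m=((hsv[...,0]>50)&(hsv[...,0]<80)&(hsv[...,1]>110)&(hsv[...,2]>60)).astype(np.uint8)
n,l,st,ce=cv2.connectedComponentsWithStats(m)
for i in range(1,n):
    if st[i,4]>100: print(st[i],ce[i],wun(*ce[i],s,.042))
# tip
Q=R.from_quat(s["eef_rot"]).as_matrix(); print("x axis ang",np.degrees(np.arctan2(Q[1,0],Q[0,0])))
for t in(-.002,0.0,.011): print(t,wproj(np.array(s["tcp_pos"])+Q[:,2]*t,s))
print(pinpoint("key_green_top","wrist")[:2])
E
```

```text
[297 176  38  37 950] [315.95894737 194.43894737] [0.46559542 0.04609644 0.042     ]
x axis ang 35.17115677564086
-0.002 [317.59644633 265.94315695]
0.0 [317.59075709 263.90509141]
0.011 [317.56153721 253.49702753]
[{'location': [0.4634, 0.0435, 0.0442], 'p': 0.97}]
```

Emit:
apply_moves(moves=[[[-0.1,0,-4],0],[[-0.1,0,-7],0],[[-0.1,0,-9],0],[[-0.1,0,-9.5],0],[[-0.1,0,-9.5],0]])

```text
clock: 3.05
tcp_pos: [0.4663, 0.0455, 0.0575]
eef_rot: [0.953, 0.303, -0.0, -0.0]
wrist_force: [0.1, 0.4, 0.3]
grip_width: -0.0002
```

Emit:
apply_moves(moves=[[[0,0,-0.3],0],[[0,0,-0.5],0],[[0,0,-0.5],0]])

```text
clock: 3.35
tcp_pos: [0.4668, 0.0456, 0.0532]
eef_rot: [0.953, 0.303, 0.001, 0.0]
wrist_force: [0.0, -0.5, -0.4]
grip_width: 0.0001
```

Emit:
apply_moves(moves=[[[0,0,-0.2],0],[[0,0,-0.2],0]])

```text
clock: 3.55
tcp_pos: [0.4673, 0.0456, 0.0518]
eef_rot: [0.953, 0.303, 0.001, 0.0]
wrist_force: [-0.5, 0.3, 1.2]
grip_width: 0.0
```

Emit:
apply_moves(moves=[[[0,0,-0.2],0],[[0,0,-0.3],0],[[0,0,-0.3],0]])

```text
clock: 3.85
tcp_pos: [0.4676, 0.0456, 0.049]
eef_rot: [0.953, 0.303, 0.001, 0.0]
wrist_force: [-0.3, 0.7, 4.1]
grip_width: -0.0005
```

Emit:
apply_moves(moves=[[[0,0,-0.1],0],[[0,0,-0.1],0],[[0,0,-0.1],0]])

```text
clock: 4.15
tcp_pos: [0.4676, 0.0456, 0.0489]
eef_rot: [0.953, 0.303, 0.001, 0.0]
wrist_force: [-5.6, 0.6, 9.2]
grip_width: 0.0002
```

The key bottomed out: the force jumped to 9 N at TCP z 0.0489. I'll lift off and move above the dial for a look.

Emit:
apply_moves(moves=[[[0,0,0.5],0],[[0,0,2],0],[[0,0,5],0],[[0,0,9],0],[[1,-2,11],0],[[2.5,-6,11],0],[[4.2,-10,11],0],[[6,-14,11],0],[[7.2,-17,11],0],[[7.7,-17.9,11],0],[[7.7,-17.9,11],0],[[7.7,-17.9,11],0]])

```text
clock: 5.35
tcp_pos: [0.5441, -0.1326, 0.1584]
eef_rot: [0.953, 0.303, 0.0, -0.0]
wrist_force: [0.0, 1.0, 0.8]
grip_width: -0.0001
```

```bash
python3 - <<'E'
from h import *
from bench import monitor,pinpoint,snapshot
s=monitor.state();im=snapshot("wrist"); cv2.imwrite("pics/w2.png",im[:,:,::-1]); print(s["clock"],s["tcp_pos"],s["eef_rot"],s["wrist_force"])
for t in("dial_centre","dial_index"): print(t,pinpoint(t,"wrist")[:2])
im=snapshot("scene"); cv2.imwrite("pics/s2.png",im[:,:,::-1])
E
```

```text
5.35 [ 0.54410343 -0.13257589  0.15835771] [ 9.53019036e-01  3.02909819e-01  4.71447815e-04 -3.68900092e-04] [0.0113989  0.97520598 0.81669912]
dial_centre [{'location': [0.5417, -0.1299, 0.0628], 'p': 0.66}]
dial_index [{'location': [0.5723, -0.1123, 0.0627], 'p': 0.91}]
```

View pics/w2.png

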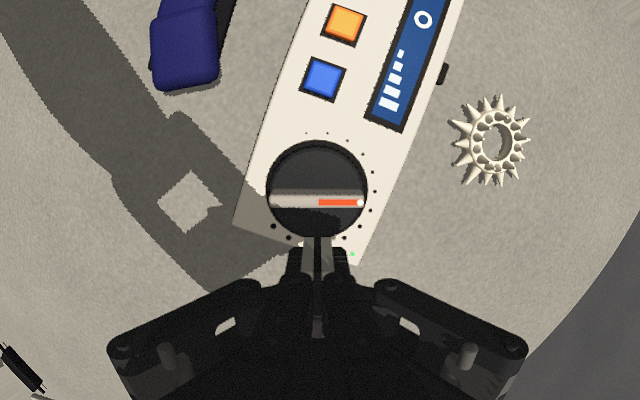

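View pics/s2.png

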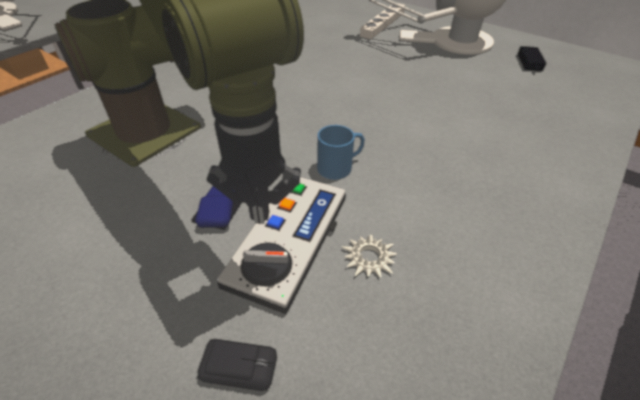

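The wrist view shows the dial disc around (317,190), the index dot at (361,203) and the line start at (319,203). In the scene view the key looks up and the dial unmoved. I'll unproject these points.

```bash
python3 - <<'E'
from h import *
from bench import monitor
s=monitor.state()
a=wun(361,203,s,.065);b=wun(319,203,s,.065);e=wun(271,204,s,.065);print(a,b,e)
print(np.degrees(np.arctan2(*(a-e)[[1,0]])),np.linalg.norm(a-e),"mid index/start",b)
# disc: left 267, right 368 edges at row~190, top 141
l=wun(267,190,s,.045);r=wun(368,190,s,.045);print((l+r)/2,np.linalg.norm(l-r)); print("top edge",wun(317,140.5,s,.045))
# fit disc: project circle
for c in([.545,-.133],[.5435,-.131],[.543,-.132]):
    print(c,wproj([*c,.065],s),wproj([c[0]+.034*np.cos(np.radians(35.3)),c[1]+.034*np.sin(np.radians(35.3)),.065],s))
print(unproj("top",372.4,204.75,.065),unproj("top",388.9,229.5,.065))
E
```

```text
[ 0.57155128 -0.1125253   0.065     ] [ 0.5451924  -0.13114697  0.065     ] [ 0.51556262 -0.1531671   0.065     ]
35.97565331701259 0.06918444133196158 mid index/start [ 0.5451924  -0.13114697  0.065     ]
[ 0.5415567  -0.12787108  0.045     ] 0.08358411100977738
top edge [ 0.51770879 -0.09496469  0.045     ]
[0.545, -0.133] [317.38893817 204.74401841] [361.56273532 204.68864324]
[0.5435, -0.131] [317.30171707 201.62893969] [361.61663734 201.59558561]
[0.543, -0.132] [316.0077735  202.28770441] [360.31982603 202.25200602]
[ 0.57080157 -0.11256931  0.065     ] [ 0.51380141 -0.1517101   0.065     ]
```

```bash
cat >> h.py <<'E'
C=np.array([.544,-.132])
def fing(phi,g=0,r=27,h=11):
    a=np.radians(35.3-phi);u=np.array([np.cos(a),np.sin(a)]);n=np.array([-u[1],u[0]])
    return C+r/1e3*u+(5.5+h+g)/1e3*n
def rel(phi,s,g=0,r=27,z=.064):
    p=fing(phi,g,r);t=np.array(s["tcp_pos"]);Q=R.from_quat(s["eef_rot"]).as_matrix()
    y=np.arctan2(Q[1,0],Q[0,0]);dy=np.radians(35.3-phi)-y
    return [np.round([(p[0]-t[0])*100,(p[1]-t[1])*100,(z-t[2])*100],2).tolist(),round(float(dy),3)]
E
python3 - <<'E'
from h import *
from bench import monitor
s=monitor.state()
print(rel(0,s,g=9,z=.158),rel(0,s,g=9))
s2=dict(s);s2["tcp_pos"]=[*fing(0,9),.064];s2["eef_rot"]=s["eef_rot"]
for phi in(0,2,4,6,8,10,12,13):print(phi,rel(phi,s2))
E
```

```text
[[0.7, 3.66, -0.09], -0.001] [[0.7, 3.66, -9.49], -0.001]
0 [[0.52, -0.73, 0.0], -0.001]
2 [[0.62, -0.78, 0.0], -0.036]
4 [[0.72, -0.83, 0.0], -0.07]
6 [[0.82, -0.88, 0.0], -0.105]
8 [[0.91, -0.94, 0.0], -0.14]
10 [[1.01, -1.0, 0.0], -0.175]
12 [[1.1, -1.06, 0.0], -0.21]
13 [[1.14, -1.09, 0.0], -0.228]
```

Emit:
apply_moves(moves=[[[0.3,1.5,0],0],[[0.7,3.66,0],0],[[0.7,3.66,-3],0],[[0.7,3.66,-6],0],[[0.7,3.66,-8.5],0],[[0.7,3.66,-9.4],0],[[0.7,3.66,-9.4],0],[[0.7,3.66,-9.4],0]])

```text
clock: 6.35
tcp_pos: [0.5522, -0.0953, 0.0661]
eef_rot: [0.953, 0.304, 0.002, 0.001]
wrist_force: [-0.8, -0.1, 1.1]
grip_width: 0.0001
```

```bash
python3 - <<'E'
from h import *
from bench import monitor,snapshot
s=monitor.state();print(s["tcp_pos"],s["wrist_force"])
im=snapshot("scene"); cv2.imwrite("pics/s3.png",cv2.resize(im[200:320,200:360,::-1],None,fx=5,fy=5,interpolation=cv2.INTER_CUBIC))
for g,phi in((4,0),(0,0),(0,2),(0,4),(0,8),(0,12)):print(g,phi,rel(phi,s,g))
E
```

```text
[ 0.55215858 -0.09531237  0.06612293] [-0.83532316 -0.05941099  1.08056213]
4 0 [[0.2, -0.44, -0.21], -0.001]
0 0 [[0.43, -0.76, -0.21], -0.001]
0 2 [[0.53, -0.81, -0.21], -0.036]
0 4 [[0.63, -0.86, -0.21], -0.071]
0 8 [[0.83, -0.96, -0.21], -0.141]
0 12 [[1.01, -1.09, -0.21], -0.211]
```

View pics/s3.png

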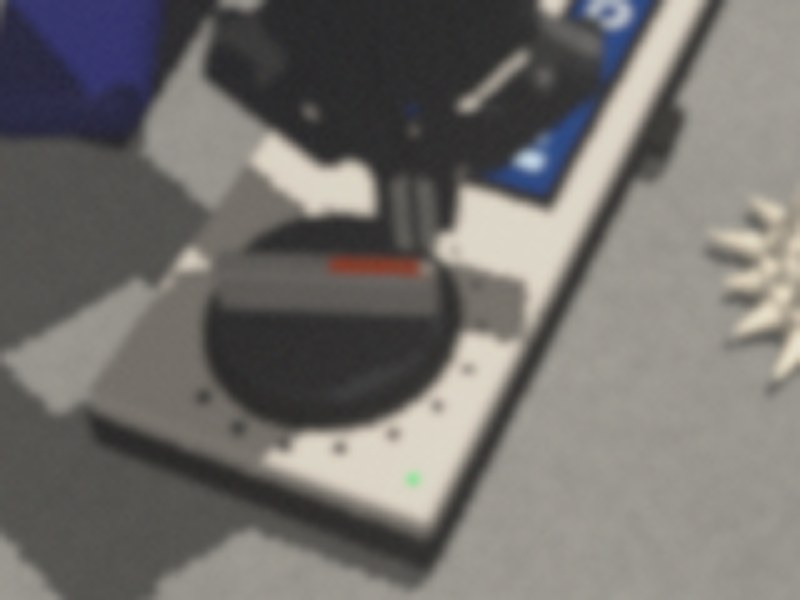

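The fingertips (crop about (412,245)) stand behind the ridge near the index end, clear of it. Next is the first click, pushed slowly.

Emit:
apply_moves(moves=[[[0.2,-0.44,-0.2],0],[[0.43,-0.76,-0.2],0],[[0.43,-0.76,-0.2],0]])

```text
clock: 6.7
tcp_pos: [0.5578, -0.1037, 0.0657]
eef_rot: [0.953, 0.303, 0.003, 0.001]
wrist_force: [0.8, 0.9, -0.5]
grip_width: -0.0
```

```bash
python3 - <<'E'
from h import *
from bench import monitor,snapshot
s=monitor.state();print(s["tcp_pos"],s["wrist_force"])
for phi in (2,4,6,8,10,12,14,16):print(phi,rel(phi,s))
E
```

```text
[ 0.55782376 -0.10371552  0.0657018 ] [ 0.75282499  0.89013678 -0.45968987]
2 [[-0.03, 0.03, -0.17], -0.035]
4 [[0.07, -0.02, -0.17], -0.07]
6 [[0.16, -0.07, -0.17], -0.105]
8 [[0.26, -0.12, -0.17], -0.14]
10 [[0.35, -0.18, -0.17], -0.175]
12 [[0.44, -0.25, -0.17], -0.21]
14 [[0.53, -0.31, -0.17], -0.245]
16 [[0.62, -0.38, -0.17], -0.28]
```

Emit:
apply_moves(moves=[[[0.07,-0.02,0],-0.07],[[0.16,-0.07,0],-0.1],[[0.26,-0.12,0],-0.14],[[0.26,-0.12,0],-0.14]])

```text
clock: 7.1
tcp_pos: [0.5607, -0.1053, 0.0658]
eef_rot: [0.972, 0.236, 0.003, 0.002]
wrist_force: [0.3, 1.1, 0.2]
grip_width: 0.0
```

```bash
python3 - <<'E'
from h import *
from bench import monitor,snapshot
s=monitor.state();print(s["tcp_pos"],s["wrist_force"],s["torque"])
for phi in (2,4,6,8,10,12,14,16):print(phi,rel(phi,s))
im=snapshot("scene"); cv2.imwrite("pics/s4.png",cv2.resize(im[200:320,200:360,::-1],None,fx=5,fy=5,interpolation=cv2.INTER_CUBIC))
E
```

```text
[ 0.56068539 -0.10534129  0.06581891] [0.25877916 1.11496854 0.22922394] [-4.01450040e-05 -7.37068887e-03  1.98840511e-02]
2 [[-0.32, 0.2, -0.18], 0.104]
4 [[-0.22, 0.15, -0.18], 0.069]
6 [[-0.12, 0.09, -0.18], 0.034]
8 [[-0.03, 0.04, -0.18], -0.001]
10 [[0.07, -0.02, -0.18], -0.036]
12 [[0.16, -0.08, -0.18], -0.07]
14 [[0.25, -0.15, -0.18], -0.105]
16 [[0.33, -0.22, -0.18], -0.14]
```

View pics/s4.png

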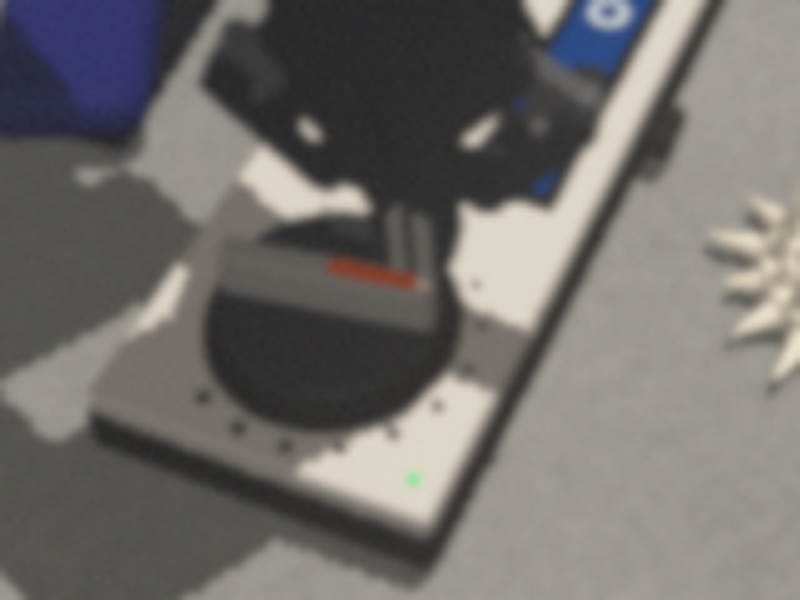

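The ridge has turned about 7° and follows the finger. I'll carry on until the first click snaps.

Emit:
apply_moves(moves=[[[0.07,-0.02,0],-0.04],[[0.16,-0.08,0],-0.07],[[0.25,-0.15,0],-0.1],[[0.25,-0.15,0],-0.1],[[0.25,-0.15,0],-0.1]])

```text
clock: 7.65
tcp_pos: [0.5632, -0.107, 0.0659]
eef_rot: [0.982, 0.188, 0.003, 0.002]
wrist_force: [0.1, -0.6, 0.4]
grip_width: -0.0001
```

```bash
cat > look.py <<'E'
import sys
from h import *
from bench import monitor,snapshot
s=monitor.state();print(s["clock"],s["tcp_pos"],s["wrist_force"],s["torque"])
Q=R.from_quat(s["eef_rot"]).as_matrix();y=np.degrees(np.arctan2(Q[1,0],Q[0,0]));print("yaw phi",35.3-y)
n,phis=sys.argv[1],sys.argv[2:]
for phi in map(float,phis):print(phi,rel(phi,s))
im=snapshot("scene"); cv2.imwrite(f"pics/{n}.png",cv2.resize(im[200:320,200:360,::-1],None,fx=5,fy=5,interpolation=cv2.INTER_CUBIC))
E
python3 look.py s5 14 18 22 26 30 34 38
```

```text
7.65 [ 0.56316538 -0.10702546  0.06587337] [ 0.0758466  -0.62651501  0.42072871] [ 0.03066732  0.07188306 -0.08924836]
yaw phi 13.640242610575914
14.0 [[-0.0, 0.02, -0.19], -0.006]
18.0 [[0.17, -0.12, -0.19], -0.076]
22.0 [[0.33, -0.27, -0.19], -0.146]
26.0 [[0.48, -0.43, -0.19], -0.216]
30.0 [[0.62, -0.61, -0.19], -0.286]
34.0 [[0.75, -0.79, -0.19], -0.355]
38.0 [[0.86, -0.98, -0.19], -0.425]
```

View pics/s5.png

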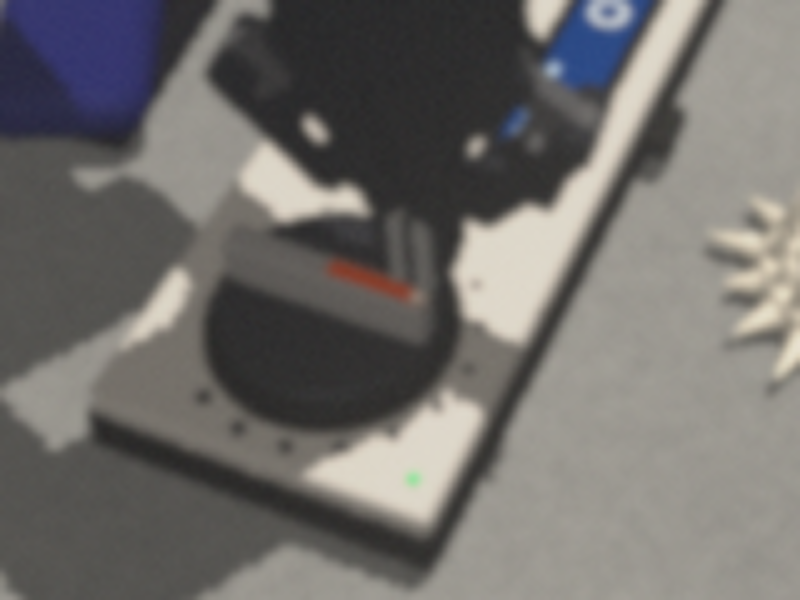

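```bash
cat > ang.py <<'E'
import sys
from h import *
def ang(im,c="scene"):
    hsv=cv2.cvtColor(im,cv2.COLOR_BGR2HSV).astype(int);H,S,V=[hsv[...,i] for i in range(3)]
    m=((H<=11)|(H>=174))&(S>120)&(V>60)
    p=proj(c,[.544,-.132,.065]);yy,xx=np.mgrid[:im.shape[0],:im.shape[1]]
    m&=np.hypot(xx-p[0],yy-p[1])<24
    P=np.array([unproj(c,u,v,.065)[:2] for u,v in zip(xx[m],yy[m])]);w=S[m].astype(float)
    mu=(P*w[:,None]).sum(0)/w.sum();D=P-mu;ev,V_=np.linalg.eigh((D*w[:,None]).T@D/w.sum());d=V_[:,1]
    if d@(mu-C)<0:d=-d
    return len(P),mu,np.degrees(np.arctan2(d[1],d[0])),np.degrees(np.arctan2(*(mu-C)[::-1])),np.sqrt(12*ev)
if __name__=="__main__":
    from bench import snapshot
    c=sys.argv[2] if len(sys.argv)>2 else "scene"
    if len(sys.argv)>1 and sys.argv[1].endswith(".png"): im=cv2.imread(sys.argv[1])
    else: im=snapshot(c)[:,:,::-1].copy()
    print(ang(im,c))
E
for i in 0 2; do python3 ang.py $(ls pics/s*$i.png | grep -v z | grep -E "scene0.png|s2.png"|head -1); done; python3 ang.py pics/top0.png top; python3 ang.py now
```

```text
(67, array([ 0.55533479, -0.12214011]), np.float64(36.728112398541654), np.float64(41.0193209883016), array([0.00739842, 0.02719585]))
(65, array([ 0.55508357, -0.12234769]), np.float64(36.38720464984673), np.float64(41.05150204660132), array([0.00738732, 0.02653339]))
(32, array([ 0.55674775, -0.12245988]), np.float64(34.08059632531535), np.float64(36.810326396089835), array([0.00562102, 0.02768158]))
(46, array([ 0.55785071, -0.12765609]), np.float64(14.45709840878077), np.float64(17.41264788328802), array([0.00522639, 0.02712758]))
```

The dial now reads 14.5° against 36.5° at the start, so it has turned about 20° and the first click is done. The finger is at 13.6° and the measured geometry holds. Now the second click, taking the finger to about 34°.

Emit:
apply_moves(moves=[[[0.17,-0.12,0],-0.08],[[0.25,-0.19,0],-0.11],[[0.33,-0.27,0],-0.15],[[0.4,-0.35,0],-0.18],[[0.48,-0.43,0],-0.22],[[0.55,-0.52,0],-0.25],[[0.62,-0.61,0],-0.29],[[0.69,-0.7,0],-0.32],[[0.74,-0.77,0],-0.35],[[0.74,-0.77,0],-0.35],[[0.74,-0.77,0],-0.35]])

```text
clock: 8.85
tcp_pos: [0.5706, -0.1148, 0.0658]
eef_rot: [1.0, 0.014, 0.002, 0.003]
wrist_force: [0.2, 0.5, 0.1]
grip_width: 0.0002
```

```bash
python3 look.py s6 34 36 38 40 42 44 46 48 50 52 54 ; python3 ang.py now
```

```text
8.85 [ 0.57057278 -0.11477421  0.06584711] [0.23242399 0.53790997 0.09651028] [-0.040069    0.05111538  0.01100208]
yaw phi 33.68211467564284
34.0 [[0.0, -0.01, -0.18], -0.006]
36.0 [[0.06, -0.11, -0.18], -0.04]
38.0 [[0.12, -0.2, -0.18], -0.075]
40.0 [[0.17, -0.3, -0.18], -0.11]
42.0 [[0.22, -0.4, -0.18], -0.145]
44.0 [[0.26, -0.5, -0.18], -0.18]
46.0 [[0.3, -0.6, -0.18], -0.215]
48.0 [[0.34, -0.71, -0.18], -0.25]
50.0 [[0.37, -0.81, -0.18], -0.285]
52.0 [[0.4, -0.92, -0.18], -0.32]
54.0 [[0.43, -1.03, -0.18], -0.355]
(43, array([ 0.55862477, -0.13327602]), np.float64(-5.417490904028823), np.float64(-4.9864731362641885), array([0.00492331, 0.02640731]))
```

View pics/s6.png

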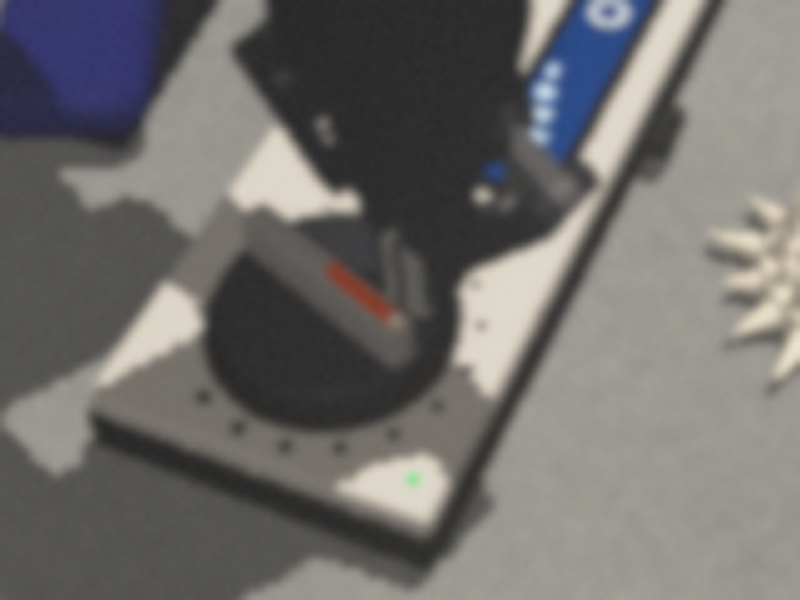

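The second click is done: the index is at -5.4°, a turn of about 41°, and the finger trails at 33.7°. On to the third click.

Emit:
apply_moves(moves=[[[0.06,-0.11,0],-0.04],[[0.12,-0.2,0],-0.08],[[0.17,-0.3,0],-0.11],[[0.22,-0.4,0],-0.15],[[0.26,-0.5,0],-0.18],[[0.3,-0.6,0],-0.22],[[0.34,-0.71,0],-0.25],[[0.37,-0.81,0],-0.29],[[0.4,-0.92,0],-0.32],[[0.43,-1.03,0],-0.36],[[0.43,-1.03,0],-0.36],[[0.43,-1.03,0],-0.36]])

```text
clock: 10.15
tcp_pos: [0.5748, -0.1252, 0.0658]
eef_rot: [0.986, -0.165, 0.002, 0.003]
wrist_force: [-0.8, 0.8, 0.8]
grip_width: -0.0002
```

```bash
python3 look.py s7 54 56 58 60 62 64 66 68 70 72 74 ; python3 ang.py now
```

```text
10.15 [ 0.57479933 -0.12521152  0.06582899] [-0.82191826  0.80397484  0.79116991] [-0.02676584  0.08704987  0.01688232]
yaw phi 54.28256758976049
54.0 [[0.01, 0.02, -0.18], 0.005]
56.0 [[0.03, -0.09, -0.18], -0.03]
58.0 [[0.05, -0.2, -0.18], -0.065]
60.0 [[0.06, -0.31, -0.18], -0.1]
62.0 [[0.07, -0.42, -0.18], -0.135]
64.0 [[0.08, -0.53, -0.18], -0.17]
66.0 [[0.08, -0.64, -0.18], -0.205]
68.0 [[0.08, -0.75, -0.18], -0.239]
70.0 [[0.08, -0.86, -0.18], -0.274]
72.0 [[0.07, -0.97, -0.18], -0.309]
74.0 [[0.06, -1.08, -0.18], -0.344]
(39, array([ 0.5573432 , -0.13876654]), np.float64(-24.95290000529275), np.float64(-26.890248329690966), array([0.00448896, 0.02616812]))
```

View pics/s7.png

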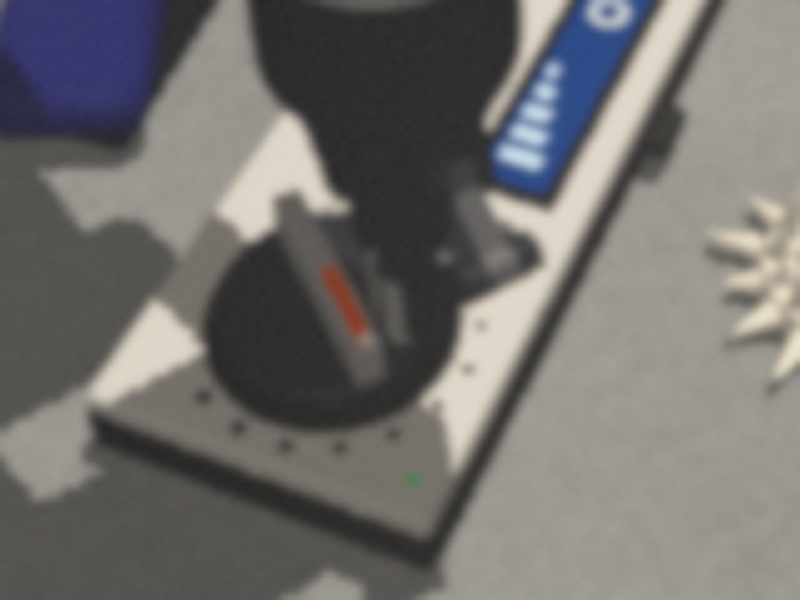

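The third click is done: the index is at -25°, a turn of about 61°. Now the fourth and last, again stopping the finger at about 74°.

Emit:
apply_moves(moves=[[[0.03,-0.09,0],-0.03],[[0.05,-0.2,0],-0.07],[[0.06,-0.31,0],-0.1],[[0.07,-0.42,0],-0.14],[[0.08,-0.53,0],-0.17],[[0.08,-0.64,0],-0.21],[[0.08,-0.75,0],-0.24],[[0.08,-0.86,0],-0.27],[[0.07,-0.97,0],-0.31],[[0.06,-1.06,0],-0.34],[[0.06,-1.06,0],-0.34],[[0.06,-1.06,0],-0.34]])

```text
clock: 11.45
tcp_pos: [0.5752, -0.136, 0.0658]
eef_rot: [0.944, -0.329, 0.001, 0.004]
wrist_force: [0.1, -0.0, -0.6]
grip_width: -0.0
```

```bash
python3 look.py s8 74 68; python3 ang.py now
```

```text
11.45 [ 0.57524776 -0.13596644  0.06578651] [ 0.05904565 -0.03488652 -0.63602565] [-0.00537121  0.00458584 -0.03100451]
yaw phi 73.7680181371565
74.0 [[0.01, -0.0, -0.18], -0.004]
68.0 [[0.04, 0.33, -0.18], 0.101]
(40, array([ 0.55400781, -0.14341278]), np.float64(-46.026447580643534), np.float64(-48.75264223436904), array([0.00434059, 0.02637827]))
```

View pics/s8.png

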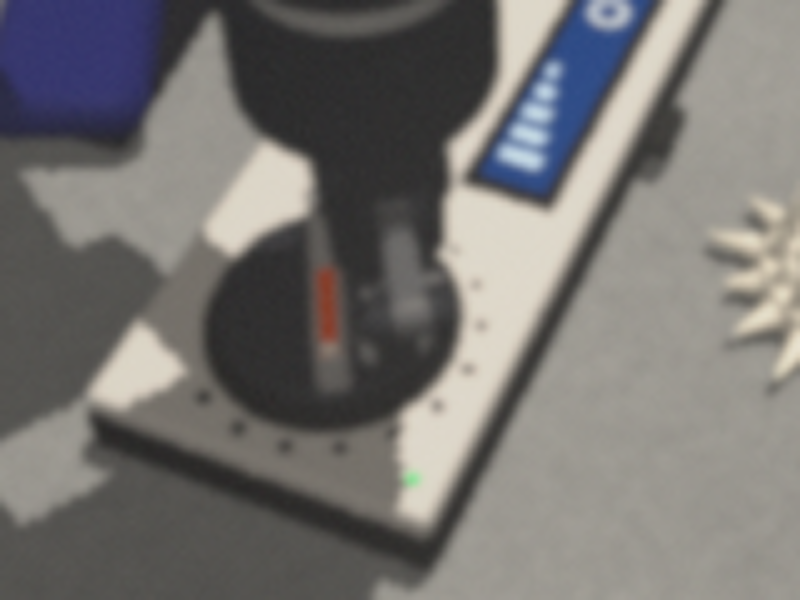

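The fourth click is done: the index reads -46°, about 82° turned, and the force is near zero. I'll back off from the ridge, lift, and move clear for the final check.

Emit:
apply_moves(moves=[[[0.25,0.35,0],0],[[0.3,0.45,1],0],[[0.3,0.45,4],0],[[0.3,0.45,8],0],[[0.3,0.45,12],0],[[-1,2,15],0],[[-4,6,17],0],[[-7,10,18],0],[[-10,14,18],0],[[-12,18,18],0],[[-12,22,18],0],[[-12,26,18],0],[[-12,29,18],0],[[-12,32,18],0],[[-12,34,18],0],[[-12,35,18],0],[[-12,35,18],0],[[-12,35,18],0]])

```text
clock: 13.35
tcp_pos: [0.4553, 0.2137, 0.246]
eef_rot: [0.944, -0.329, 0.001, 0.004]
wrist_force: [0.4, -0.1, -0.2]
grip_width: -0.0
```

```bash
python3 - <<'E'
from h import *
from ang import ang
from bench import monitor,snapshot,boxes_of
s=monitor.state();print(s["clock"],s["tcp_pos"],s["wrist_force"])
for c in("scene","top"):
    im=snapshot(c)[:,:,::-1].copy();cv2.imwrite(f"pics/{c}9.png",im);print(c,ang(im,c))
a=cv2.imread("pics/top0.png");cv2.imwrite("pics/t9z.png",cv2.resize(im[130:330,200:470],None,fx=2.9,fy=2.9,interpolation=cv2.INTER_CUBIC))
E
```

```text
13.35 [0.45533725 0.21372205 0.24602696] [ 0.44055189 -0.08780254 -0.24931707]
scene (48, array([ 0.55341063, -0.14337343]), np.float64(-44.62088561203411), np.float64(-50.39489120578048), array([0.00529518, 0.02631594]))
top (27, array([ 0.55537995, -0.14299368]), np.float64(-43.88132202844699), np.float64(-44.01092511657664), array([0.00447332, 0.02927434]))
```

View pics/t9z.png

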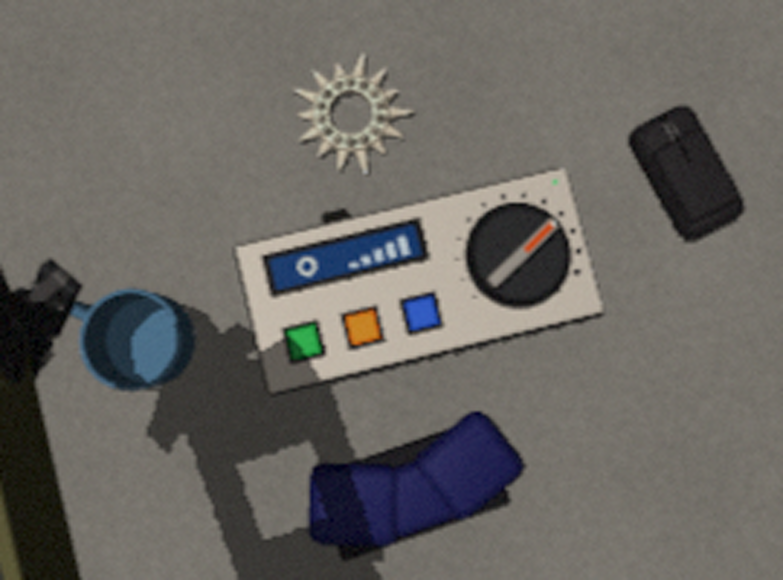

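View pics/scene9.png

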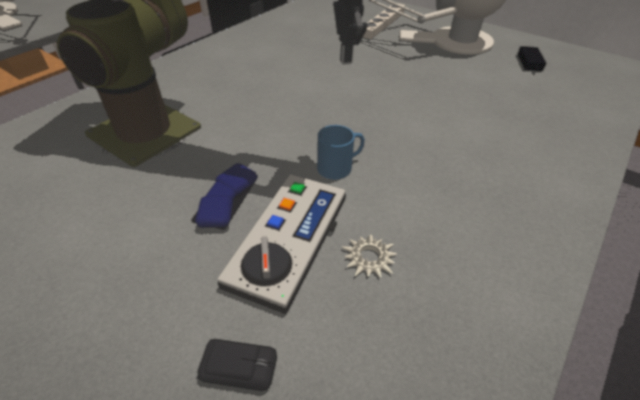

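Both fixed views agree: the turn is 81° in the scene view and 78° in the top view, with the index at top-crop (540,236). The keys look up, the loose things are where they were, and the arm is clear at 0.25 m. I'll hand in.

```bash
python3 -c "
from bench import job
print(job.hand_in())"
```

```text
the job is handed in; nothing more can be done
None
```

I pressed the green key fully down once, let it come back up, and turned the dial four clicks clockwise with the closed fingertips. I then lifted clear and handed the job in at about 13.5 s.

- **Green key:** it bottomed out at TCP z 0.0489 m, where the force jumped to about 9 N. The later pictures show it back up.
- **Dial:** the index line turned about 22, 41, 61 and 82° after the four pushes. After release it read 81° in the scene camera and 78° in the top camera, both inside the 72–88° allowed. Wrist force was about 1 N or less in every reading during the pushes, taken between moves rather than continuously.
- **Surroundings:** in the last pictures, the blue and orange keys look up, and the mouse, mug, ring and wrist rest look unmoved. I judged this by eye and did not measure it. The arm was clear of everything at about 0.25 m.

No check failed. The two cameras differed by about 3° on the dial, and by up to about 4 mm on positions. The hand-in gave no verdict.

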